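# Plug gauge into a tight barrel, edge first

## Robot

A 7-joint arm with a two-finger parallel gripper is mounted at the origin on a cart in front of the work surface, level with it; the furniture and walls round the work are solid. World frame = base frame: x ahead of the robot, y to its left, z up, the work surface at z = 0. Lengths are in m, angles in rad, forces in N, time in s.
With the tool pointing down it reaches from about 0.425 to 0.875 m from the base axis. Payload 4.7 kg.
Tool frame: the origin (TCP) lies midway between the tips of the shut fingers; the grasp point (between the pads) lies 19 mm behind it; z points along the fingers, x is the direction in which the jaws open and shut, and the axes are right-handed (so a half turn about z gives the same grasp; the last joint's range is limited). The gripper opens to 87 mm and grips with 3 to 60 N. Pads are 19 mm wide; open, the fingers measure 117 mm over their backs; the gripper's body (75 mm by 190 mm) begins 51 mm behind the grasp point.
Start: joints at [1.285, 0.321, -0.07, 1.45, 0.023, 1.371, -0.057], TCP at [0.192, -0.621, 0.196] pointing down, gripper open.
Joint ranges: [-2.86, 2.86], [-0.3, 2.09], [-1.38, 1.24], [0.06, 2.45], [-1.56, 4.7], [0.09, 2.05], [-2.69, 2.69]. Speed limits (rad/s): [2.57, 2.57, 3.14, 3.14, 3.14, 3.14, 3.14].

## Interface

Orientations are given as a rotation vector (axis times angle).
In Python, from bench import get_state, eyes, ticket gives the robot as it stands.
- The arm moves only by the tool carry_out, never from a script. Its argument "motion" is a list of rows, each a list of 2 entries, a list of its own where there are three numbers: the shift along the world's x, y, z in m, then the turn about the world's z in rad. A call has 1 to 20 rows; each row is the pose to reach, as a shift and turn from the pose commanded when the call began; what a row does not reach only later rows make up. A row lasts 1/10 s, in which the tool goes at most 50 mm and 8.59 degrees, less where a joint would pass 70% of its speed; a pose out of reach is approached as far as the arm can. A call with a gripper value outside its range is refused whole. "grip" is the gripper command: -1 is fully open, 1 is shut, values between are in proportion, set as the call begins (left out, the last holds). The fingers move at their own pace and stop on an object; "squeeze" is the grip in N (left out, the last holds). Time passes only in rows, so rows that repeat a pose let the fingers close. It gives the time, the measured TCP pose, the force and the opening at its end, in the units of the state.
- get_state(): the state, without advancing time (a new reading comes with each control period).
- eyes.get_image(name): name is "side" or "top"; returns a dict with "pixels" (480x640x3 uint8, blue, green, red), "mtx" (3x3 intrinsics, pixels), "extrinsics" (4x4, takes a point from camera to world coordinates). Camera axes: x right, y down, z forward; pixel columns grow to the right and rows downward; lengths in m; the calibration is good to about 2 mm. A picture is of the moment at which its call begins. There is no depth.
- ticket.close_job(): hands the job in, once; it reports no verdict.
The state is a dict: "time": time; "joint_positions": joint angles; "qd": joint speeds; "joint_torque": joint torques, N m; "position": TCP position; "tool_rot": TCP orientation; "ft_force": force on the tool from outside, world axes, zero at the start; "torque": the same for the moment, N m; "grip_width": opening from 0.0 (shut) to 1.0 (fully open).
Only numpy, scipy, OpenCV 4.12 (cv2) and the standard library are available. Lean on these libraries where they do the work, as an engineer would, in place of code of your own. Each camera call takes 0.05 s, during which the arm holds its last target. There are 200 camera calls.

## Task

Check the barrel in the inspection fixture with the plug gauge: take the gauge from its wooden stand by the blue handle, lean it over and enter the edge of its nose into the bore first, then straighten it and slide it fully home until the collar sits on the barrel, and let go. Feel for the bore and push gently, with no hard knocks on the lapped barrel, and leave the other things on the bench where they are.

Things in the scene. Friction and masses are not known exactly. Their poses are not given: they have to be found in the camera images.
- gauge_grip (a point): centre of the blue square handle (20x20 mm, 46 mm long, a 2 mm button on top) of the steel plug gauge, 58 mm above its tip. z points up the gauge, x and y are square to the handle's flats. At the start the gauge stands upright, nose down, in the stand
- gauge: the same plug gauge, about 120 g. Origin at the centre of its flat lower end (the tip), axes as at gauge_grip. Nose 20 mm diameter, 30 mm long, flat end with a 0.6 mm edge; then a steel collar 30 mm diameter from 30 to 35 mm above the tip; then the handle from 35 to 81 mm
- stand: wooden block 64x64x20 mm with a hole 23.5 mm wide, 14 mm deep, in which the gauge stands loosely with its tip 6 mm above the bench; fixed; origin under its centre
- fixture: grey inspection fixture, fixed to the bench: base 126 (x) x 108 (y) x 12 mm, on it a dark retaining plate up to 23 mm high, four cap screws at the corners to 28 mm. Origin under the base's centre, z up. A round steel barrel stands in the plate's oversize hole (68 mm). With the gauge fully home its tip is 22 mm above this origin. More than 25 N between gauge and fixture marks the barrel
- barrel_about (a point): point on the fixture's middle axis at the height of the barrel's flat upper face, 52 mm above the bench; axes as the fixture's. Barrel 46 mm outside; upright blind bore 21.6 mm diameter, 34 mm deep, sharp rim. The barrel is locked (60 N friction) where it was last set: its axis is up to 9 mm from this point along x and also along y; no reading gives this offset
- fluid_jar: amber jar with black cap, 46 mm across, 71 high; bystander, origin under its centre
- nozzle_nut_0: steel nozzle nut standing on the bench, 28 mm across, 26 high; bystander, origin under its centre
- nozzle_nut_1: black nozzle nut standing on the bench, 24 mm across, 30 high; bystander, origin under its centre
- nozzle_nut_2: pale nozzle nut standing on the bench, 28 mm across, 26 high; bystander, origin under its centre
- micrometer: outside micrometer lying on the bench, 59x145x28 mm; bystander, origin under its centre
- driver: red-handled screwdriver lying on the bench, 77x182x27 mm; bystander, origin under its centre
Not all that is in view belongs to the job. There is more than one size of the gauge; the job needs the smaller.

How it is judged:
On the way:
1. the gauge, leaning more than 0.1 rad, has the edge of its nose in the bore (tip centre below the barrel's face) (angle between gauge's own z axis and vertical between 0.1 and 0.8 rad and z of gauge in the frame of fixture between 0.03 and 0.052 m and horizontal distance between gauge and fixture below 0.021 m), for 0.1 s.
At the end, for the whole second after the job is handed in: the gauge stands in the bore, released and at rest, its collar within 1.5 mm of the barrel's face, within 0.06 rad of upright (z of gauge in the frame of fixture between 0.019 and 0.0235 m and horizontal distance between gauge and fixture below 0.015 m and angle between the z axis of gauge and the z axis of fixture, either way round below 0.06 rad and linear speed of gauge below 0.01 m/s); the robot touches nothing.
It fails at once if gauge and fixture pressed together with more than 25 N (contact force between gauge and fixture above 25 N).
It fails at once if fingers or arm press on the fixture with more than 25 N (contact force between any of the fingers, the arm and fixture above 25 N).
It fails at once if another thing on the bench is moved more than 15 mm (distance of any of fluid_jar, nozzle_nut_0, nozzle_nut_1, nozzle_nut_2, micrometer, driver from where it was at the start of the episode above 0.015 m).
It also fails if it takes over 45 s, if anything falls off the work surface, if the arm or the gripper's body presses on something with over 40 N, if the wrist force passes 120 N, or if a joint passes its speed limit or range.

## Working session

There is one attempt and no reset: what is moved stays moved. The work goes in short steps, Python scripts to look and compute and a tool call to move; the robot and the scene stay as the last step left them, time stands still between calls to the robot, and variables do not carry over. Pictures are saved under pics/ and viewed, about 8 in all and at most 12, crops included, and the job is handed in when it is done.

Besides the shell and the picture viewer there is one more tool, called after "Request:" as name(argument=value, ...), one argument or row to a line, values as JSON. carry_out: Moves the arm, as the interface text tells. Its arguments: {"type":"object","properties":{"motion":{"type":"array","items":{"type":"array"}},"grip":{"type":"number"},"squeeze":{"type":"number"}},"required":["motion"]}

```bash
ls; mkdir -p pics
python3 - <<'E'
from bench import get_state, eyes
import cv2,numpy as np
print({k:np.round(v,3) for k,v in get_state().items()})
for n in("side","top"):
    d=eyes.get_image(n); cv2.imwrite(f"pics/{n}0.png",d["pixels"]); print(n,np.round(d["mtx"],1).tolist(),np.round(d["extrinsics"],3).tolist())
E
```

```text
pics
{'time': np.float64(0.0), 'joint_positions': array([ 1.285,  0.322, -0.07 ,  1.452,  0.023,  1.371, -0.057]), 'qd': array([ 0.001, -0.001, -0.001,  0.   , -0.001,  0.   , -0.003]), 'joint_torque': array([ 1.0000e-03, -4.9129e+01, -4.0300e-01, -3.1253e+01, -6.4000e-02,
        4.4000e-02,  0.0000e+00]), 'position': array([ 0.192, -0.62 ,  0.195]), 'tool_rot': array([-2.527e+00,  1.864e+00,  2.000e-03]), 'ft_force': array([-0.008,  0.745,  0.097]), 'torque': array([0.004, 0.015, 0.018]), 'grip_width': np.float64(0.996)}
side [[569.8, 0.0, 319.5], [0.0, 569.8, 246.9], [0.0, 0.0, 1.0]] [[-0.954, -0.134, 0.267, 0.266], [-0.297, 0.352, -0.888, 1.227], [0.025, -0.927, -0.375, 0.457], [0.0, 0.0, 0.0, 1.0]]
top [[565.7, 0.0, 319.1], [0.0, 565.7, 232.9], [0.0, 0.0, 1.0]] [[0.137, -0.969, 0.204, 0.314], [-0.991, -0.133, 0.031, 0.305], [-0.003, -0.207, -0.978, 1.201], [0.0, 0.0, 0.0, 1.0]]
```

View pics/side0.png

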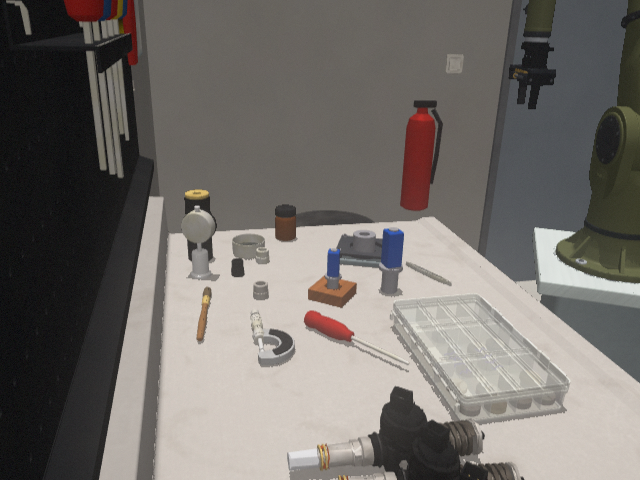

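View pics/top0.png

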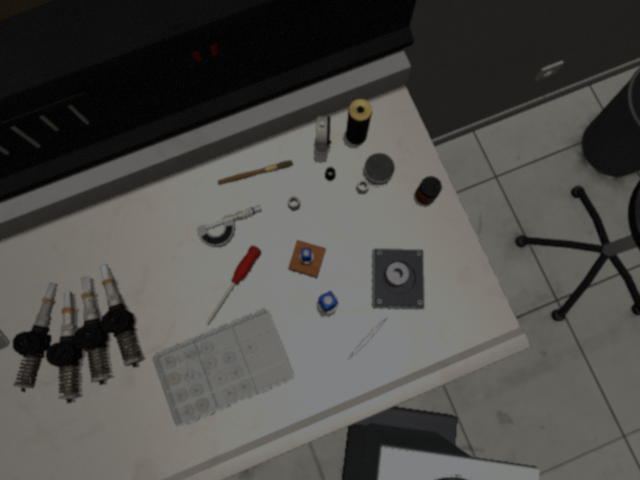

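```bash
cat > h.py <<'E'
import cv2,numpy as np
from bench import eyes,get_state
def grab(n): d=eyes.get_image(n); return d["pixels"],np.array(d["mtx"]),np.array(d["extrinsics"])
def ray(uv,K,T):
    d=T[:3,:3]@np.linalg.inv(K)@[uv[0],uv[1],1]; return T[:3,3],d/np.linalg.norm(d)
def plane(uv,K,T,z): o,d=ray(uv,K,T); return o+d*(z-o[2])/d[2]
def proj(p,K,T):
    c=T[:3,:3].T@(np.array(p)-T[:3,3]); return (K@c/c[2])[:2]
def tri(a,b):
    A=sum(np.eye(3)-np.outer(d,d) for o,d in(a,b)); B=sum((np.eye(3)-np.outer(d,d))@o for o,d in(a,b)); return np.linalg.solve(A,B)
def crop(im,u,v,w,h,s): return cv2.resize(im[v-h//2:v+h//2,u-w//2:u+w//2],None,fx=s,fy=s,interpolation=cv2.INTER_CUBIC)
E
python3 - <<'E'
from h import *
I,K,T=grab("top"); S,Ks,Ts=grab("side")
np.set_printoptions(precision=4,suppress=True)
hsv=cv2.cvtColor(I,cv2.COLOR_BGR2HSV)
def cont(m,lo,hi):
    cs,_=cv2.findContours(m,cv2.RETR_LIST,cv2.CHAIN_APPROX_NONE); return [c for c in cs if lo<cv2.contourArea(c)<hi]
m=cv2.inRange(hsv,(105,120,40),(130,255,255))
for c in cont(m,20,2000):
    u=cv2.minAreaRect(c); print("blue",u, plane(u[0],K,T,.08))
m=cv2.inRange(hsv,(3,90,40),(20,255,255)); m[:230]=0;m[290:]=0;m[:,:285]=0;m[:,340:]=0
m=cv2.morphologyEx(m,cv2.MORPH_CLOSE,np.ones((15,15)))
for c in cont(m,200,5000):
    u=cv2.minAreaRect(c); print("stand",u,plane(u[0],K,T,.02)); b=np.array([plane(p,K,T,.02) for p in cv2.boxPoints(u)]);print(b)
g=cv2.cvtColor(I,cv2.COLOR_BGR2GRAY)
R=g[240:320,360:440]; print(R[32:33,10:70])
cv2.imwrite("pics/c1.png",np.hstack([crop(I,398,278,80,100,5),crop(I,315,278,80,100,5)]))
cv2.imwrite("pics/c2.png",crop(S,360,260,130,100,6))
E
```

```text
blue ((327.75, 299.75), (10.60660171508789, 11.31370735168457), 45.0) [0.4165 0.3048 0.08  ]
blue ((327.8000183105469, 301.1000671386719), (15.205260276794434, 14.758047103881836), 63.43495178222656) [0.4139 0.3043 0.08  ]
blue ((306.0, 253.5), (9.0, 8.0), 90.0) [0.5024 0.3605 0.08  ]
stand ((306.4729309082031, 258.49200439453125), (29.401731491088867, 29.68389892578125), 16.389541625976562) [0.5021 0.361  0.02  ]
[[0.4755 0.3961 0.02  ]
 [0.5384 0.3875 0.02  ]
 [0.5288 0.3256 0.02  ]
 [0.4662 0.3348 0.02  ]]
[[124 107  75  67  64  51  45  46  45  45  44  44  43  39  36  43  73  98
  105 103 104 104 104 102 100  95  88  84  72  49  34  38  64  91 102 102
  101  98  83  57  45  43  39  32  32  38  42  42  42  41  41  45  62  95
  120 127 129 127 128 127]]
```

View pics/c1.png

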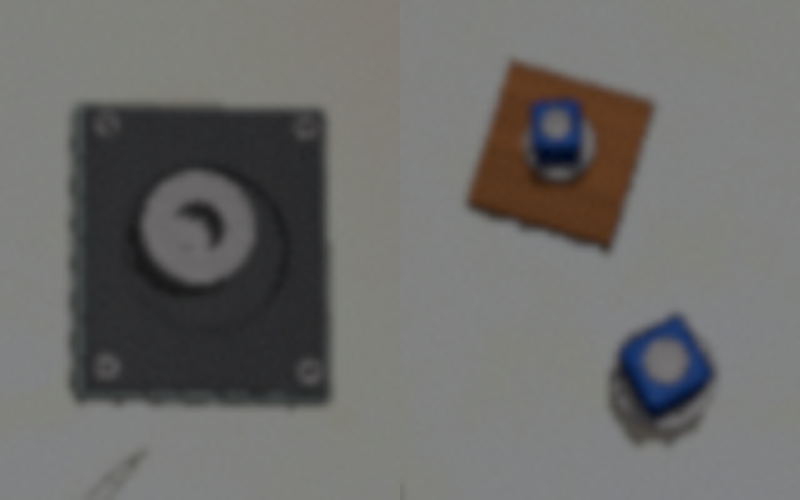

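View pics/c2.png

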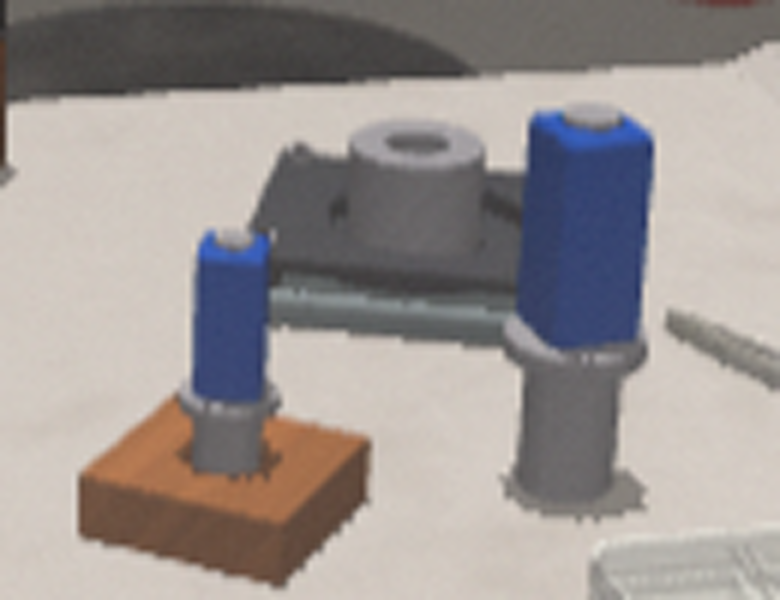

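The smaller gauge is the blue one standing in the brown wooden block: top (306,253), side (334,250). The thicker, taller one at top (328,300), side (394,229) stands on the bare bench, so it isn't the one. The barrel's ring is at top (397,273), side (365,234).

Run:
```python
from h import *
np.set_printoptions(precision=4,suppress=True)
I,K,T=grab("top"); S,Ks,Ts=grab("side")
for n,a,b,z in(("button",(306,253),(334.2,250),.089),("bore",(397.4,273.4),(364.7,233.8),.052),("big",(328,300),(393.7,229.3),.12)):
    print(n,"tri",tri(ray(a,K,T),ray(b,Ks,Ts)),"top",plane(a,K,T,z),"side",plane(b,Ks,Ts,z))
# barrel ring: ellipse fit in top view
g=cv2.GaussianBlur(cv2.cvtColor(I,cv2.COLOR_BGR2GRAY),(3,3),0)
m=cv2.inRange(g,78,255);M=np.zeros_like(m);cv2.circle(M,(397,273),16,255,-1);m&=M
cs,_=cv2.findContours(m,cv2.RETR_EXTERNAL,cv2.CHAIN_APPROX_NONE);c=max(cs,key=cv2.contourArea)
e=cv2.fitEllipse(c);print("ring",e,plane(e[0],K,T,.052))
# side ring
gs=cv2.GaussianBlur(cv2.cvtColor(S,cv2.COLOR_BGR2GRAY),(3,3),0)
# fixture dark outline (plate) & corner screws, by crop estimates
for p in((107,123),(307,125),(107,366),(309,371)): print("screw",plane((358+p[0]/5,228+p[1]/5),K,T,.028))
print("ctr",np.mean([plane((358+p[0]/5,228+p[1]/5),K,T,.028) for p in((107,123),(307,125),(107,366),(309,371))],0))
```

```text
button tri [0.5014 0.3601 0.0887] top [0.5019 0.3602 0.089 ] side [0.5006 0.3609 0.089 ]
bore tri [0.4906 0.1709 0.0528] top [0.4917 0.1709 0.052 ] side [0.49   0.1691 0.052 ]
big tri [0.4118 0.3042 0.119 ] top [0.4125 0.3043 0.12  ] side [0.4105 0.307  0.12  ]
ring ((397.2641906738281, 272.84686279296875), (20.545398712158203, 21.379806518554688), 124.75778198242188) [0.4928 0.1713 0.052 ]
screw [0.5341 0.2104 0.028 ]
screw [0.5447 0.127  0.028 ]
screw [0.4329 0.1987 0.028 ]
screw [0.4422 0.1159 0.028 ]
ctr [0.4885 0.163  0.028 ]
```

Request:
carry_out(
  motion=[
    [[0.046,0.015,0],-0.06],
    [[0.091,0.035,0],-0.13],
    [[0.134,0.058,0],-0.13],
    [[0.175,0.084,0],-0.13],
    [[0.214,0.113,0],-0.13],
    [[0.251,0.145,0],-0.13],
    [[0.286,0.179,0],-0.13],
    [[0.317,0.216,0],-0.13],
    [[0.346,0.256,0],-0.13],
    [[0.372,0.297,0],-0.13],
    [[0.395,0.34,0],-0.13],
    [[0.414,0.385,0],-0.13],
    [[0.43,0.431,0],-0.13],
    [[0.442,0.478,0],-0.13],
    [[0.451,0.526,0],-0.13],
    [[0.456,0.575,0],-0.13],
    [[0.458,0.623,0],-0.13],
    [[0.456,0.672,0],-0.13],
    [[0.45,0.721,0],-0.13],
    [[0.441,0.768,0],-0.13],
  ],
  grip=-1,
)

```text
time: 2.3
position: [0.6326, 0.1491, 0.1958]
tool_rot: [-2.402, 2.025, 0.0]
ft_force: [0.1, -0.3, -0.6]
grip_width: 1.006
```

Request:
carry_out(
  motion=[
    [[-0.026,0.042,0],0],
    [[-0.052,0.084,0],0],
    [[-0.079,0.127,0],0],
    [[-0.105,0.169,0],0],
    [[-0.131,0.211,0],0],
    [[-0.131,0.211,-0.03],0],
    [[-0.131,0.211,-0.06],0],
    [[-0.131,0.211,-0.09],0],
  ],
)

```text
time: 3.1
position: [0.5018, 0.3584, 0.1051]
tool_rot: [-2.402, 2.023, -0.001]
ft_force: [0.2, -0.1, -1.2]
grip_width: 1.0
```

Run:
```python
from h import *
print(get_state()["position"],get_state()["tool_rot"])
I,K,T=grab("top"); S,Ks,Ts=grab("side")
cv2.imwrite("pics/c3.png",np.hstack([crop(I,306,254,80,80,5),crop(S,334,265,80,80,5)]))
```

```text
[0.50179236 0.35837328 0.1051379 ] [-2.40242588e+00  2.02346780e+00 -1.19891699e-03]
```

View pics/c3.png

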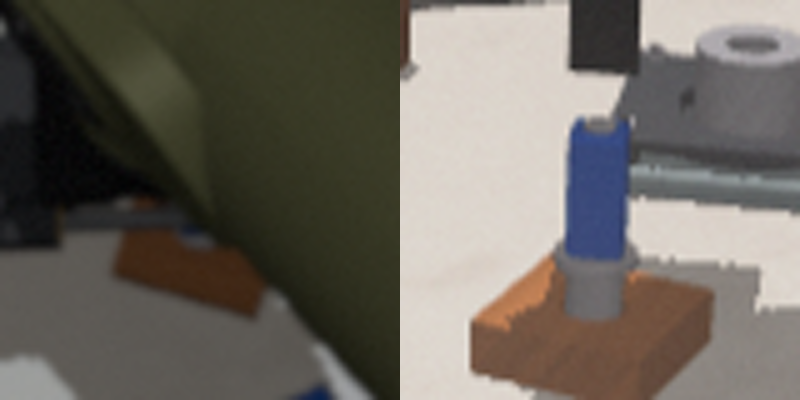

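Request:
carry_out(
  motion=[
    [[0,0.001,-0.03],0],
    [[0,0.001,-0.057],0],
    [[0,0.001,-0.057],0],
  ],
)

```text
time: 3.5
position: [0.5004, 0.3573, 0.0467]
tool_rot: [2.397, -2.022, -0.002]
ft_force: [-0.5, 0.3, -0.6]
grip_width: 0.998
```

Request:
carry_out(
  motion=[
    [[0,0,0],0],
    [[0,0,0],0],
    [[0,0,0],0],
    [[0,0,0],0],
    [[0,0,0],0],
    [[0,0,0],0],
    [[0,0,0],0],
    [[0,0,0],0],
  ],
  grip=1,
  squeeze=12,
)

```text
time: 4.3
position: [0.5019, 0.3589, 0.0488]
tool_rot: [2.402, -2.025, 0.0]
ft_force: [0.1, -0.4, -0.8]
grip_width: 0.362
```

Request:
carry_out(
  motion=[
    [[0,0,0],0],
    [[0,0,0],0],
    [[0,0,0],0],
    [[0,0,0],0],
    [[0,0,0],0],
  ],
)

```text
time: 4.8
position: [0.5019, 0.3589, 0.0488]
tool_rot: [2.402, -2.025, -0.0]
ft_force: [0.6, 1.1, -1.0]
grip_width: 0.225
```

Request:
carry_out(
  motion=[
    [[0,0,0.003],0],
    [[0,0,0.006],0],
    [[0,0,0.006],0],
  ],
)

```text
time: 5.1
position: [0.5023, 0.3592, 0.0555]
tool_rot: [-2.401, 2.025, -0.001]
ft_force: [0.1, -0.4, -0.9]
grip_width: 0.228
```

Request:
carry_out(
  motion=[
    [[0.0035,0.0006,0],0],
    [[0.007,0.0012,0],0],
    [[0.0105,0.0018,0],0],
    [[0.0135,0.0024,0],0],
    [[0.017,0.003,0],0],
    [[0.017,0.003,0],0],
  ],
)

```text
time: 5.7
position: [0.5194, 0.362, 0.0547]
tool_rot: [-2.401, 2.025, 0.0]
ft_force: [-0.8, -0.0, -0.3]
grip_width: 0.226
```

Run:
```python
from h import *
S,Ks,Ts=grab("side");I,K,T=grab("top")
cv2.imwrite("pics/c4.png",np.hstack([crop(S,334,265,80,80,5),crop(I,306,254,80,80,5)]))
```

```text
(no output)
```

View pics/c4.png

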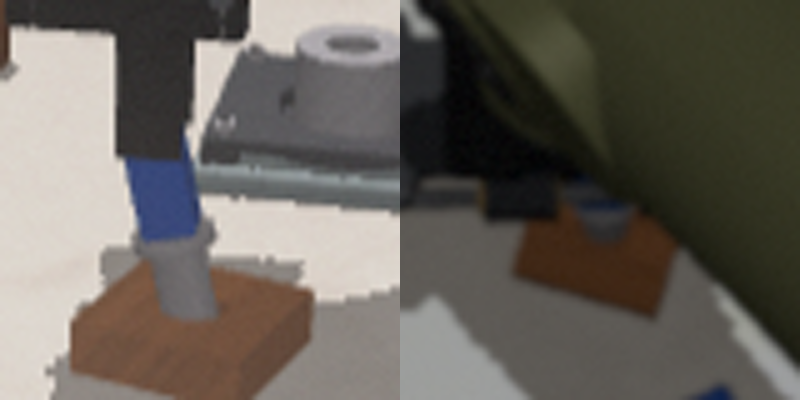

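Run:
```python
from h import *
np.set_printoptions(precision=4,suppress=True)
S,Ks,Ts=grab("side")
def aty(uv,y): o,d=ray(uv,Ks,Ts); return o+d*(y-o[1])/d[1]
f=lambda x,y:(294+x/5,225+y/5)
print("finger bottom L,R @y=.372",aty(f(117,157),.372),aty(f(180,157),.372), "@.387",aty(f(150,157),.387))
# gauge in its lean plane y~.361(approx): left and right silhouettes
for n,L,R in(("handle hi",(130,185),(192,180)),("handle lo",(140,235),(199,230)),("collar",(137,243),(213,238)),("nose",(157,265),(207,262)),("nose lo",(166,312),(217,312))):
    print(n,aty(f(*np.mean([L,R],0)),.361))
```

```text
finger bottom L,R @y=.372 [0.5268 0.372  0.0777] [0.5046 0.372  0.081 ] @.387 [0.5108 0.387  0.0861]
handle hi [0.5141 0.361  0.0656]
handle lo [0.5105 0.361  0.0473]
collar [0.5084 0.361  0.0446]
nose [0.5056 0.361  0.0362]
nose lo [0.5015 0.361  0.0182]
```

Request:
carry_out(
  motion=[
    [[0,0,0.025],0],
    [[0,0,0.05],0],
    [[0,0,0.065],0],
    [[-0.002,-0.025,0.065],0],
    [[-0.004,-0.06,0.065],0],
    [[-0.006,-0.1,0.065],0],
    [[-0.009,-0.14,0.065],0],
    [[-0.011,-0.17,0.065],0],
    [[-0.012,-0.185,0.065],0],
    [[-0.012,-0.189,0.065],0],
    [[-0.012,-0.189,0.065],0],
    [[-0.012,-0.189,0.065],0],
  ],
)

```text
time: 7.05
position: [0.5069, 0.1745, 0.12]
tool_rot: [-2.403, 2.022, 0.0]
ft_force: [0.3, 0.8, -0.4]
grip_width: 0.23
```

Run:
```python
from h import *
s=get_state();print(s["position"],s["ft_force"])
S,Ks,Ts=grab("side");I,K,T=grab("top")
cv2.imwrite("pics/c5.png",np.hstack([crop(S,364,230,80,100,5),crop(I,398,278,80,100,5)]))
```

```text
[0.50687705 0.17452382 0.12003965] [ 0.33030477  0.84334256 -0.38854429]
```

View pics/c5.png

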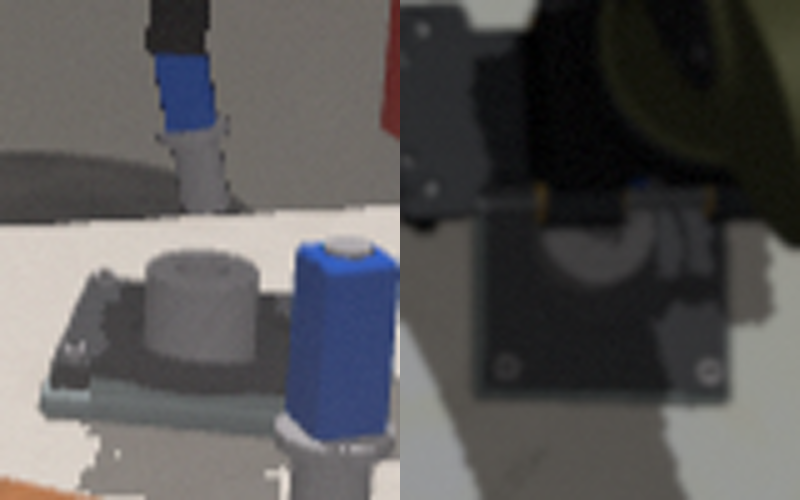

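Request:
carry_out(
  motion=[
    [[-0.001,0,-0.008],0],
    [[-0.001,0,-0.016],0],
    [[-0.001,0,-0.02],0],
    [[-0.001,0,-0.02],0],
  ],
)

```text
time: 7.55
position: [0.5051, 0.1728, 0.0986]
tool_rot: [2.401, -2.024, -0.002]
ft_force: [-0.1, 0.0, -1.4]
grip_width: 0.231
```

Run:
```python
from h import *
s=get_state();print(s["position"],s["ft_force"])
S,Ks,Ts=grab("side")
cv2.imwrite("pics/c6.png",crop(S,364,228,60,60,10))
```

```text
[0.5050801  0.1728167  0.09861244] [-0.08305669  0.0184039  -1.42834063]
```

View pics/c6.png

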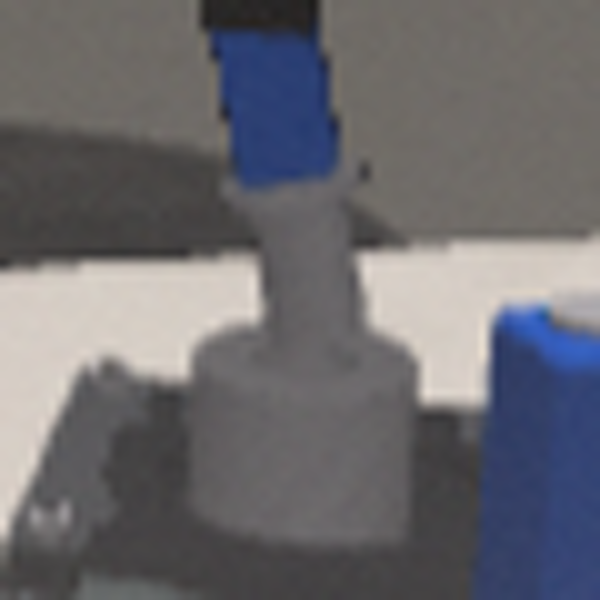

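Request:
carry_out(
  motion=[
    [[0,0,-0.001],0],
    [[0,0,-0.002],0],
    [[0,0,-0.003],0],
    [[0,0,-0.003],0],
  ],
)

```text
time: 8.0
position: [0.506, 0.1729, 0.0969]
tool_rot: [2.402, -2.025, 0.0]
ft_force: [0.5, 0.4, -0.9]
grip_width: 0.23
```

Request:
carry_out(
  motion=[
    [[0,0,-0.001],0],
    [[0,0,-0.002],0],
    [[0,0,-0.002],0],
  ],
)

```text
time: 8.3
position: [0.5058, 0.1729, 0.0947]
tool_rot: [2.402, -2.025, -0.0]
ft_force: [0.8, -0.2, -0.6]
grip_width: 0.225
```

Request:
carry_out(
  motion=[
    [[0,0,-0.001],0],
    [[0,0,-0.0015],0],
    [[0,0,-0.0015],0],
    [[0,0,-0.0015],0],
  ],
)

```text
time: 8.7
position: [0.5059, 0.173, 0.0934]
tool_rot: [2.402, -2.025, 0.0]
ft_force: [-0.8, -0.1, -0.0]
grip_width: 0.231
```

Request:
carry_out(
  motion=[
    [[0.001,0.0002,0],0],
    [[0.002,0.0004,0],0],
    [[0.002,0.0004,0],0],
  ],
)

```text
time: 9.0
position: [0.5081, 0.1734, 0.0934]
tool_rot: [2.402, -2.025, 0.0]
ft_force: [0.4, -0.3, -1.2]
grip_width: 0.228
```

Request:
carry_out(
  motion=[
    [[0.001,0.0002,0],0],
    [[0.002,0.0004,0],0],
    [[0.002,0.0004,0],0],
  ],
)

```text
time: 9.3
position: [0.5096, 0.1737, 0.0932]
tool_rot: [2.401, -2.025, -0.001]
ft_force: [-0.6, -1.1, -0.2]
grip_width: 0.229
```

Run:
```python
from h import *
S,Ks,Ts=grab("side")
cv2.imwrite("pics/c7.png",crop(S,364,222,60,60,10))
```

```text
(no output)
```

View pics/c7.png

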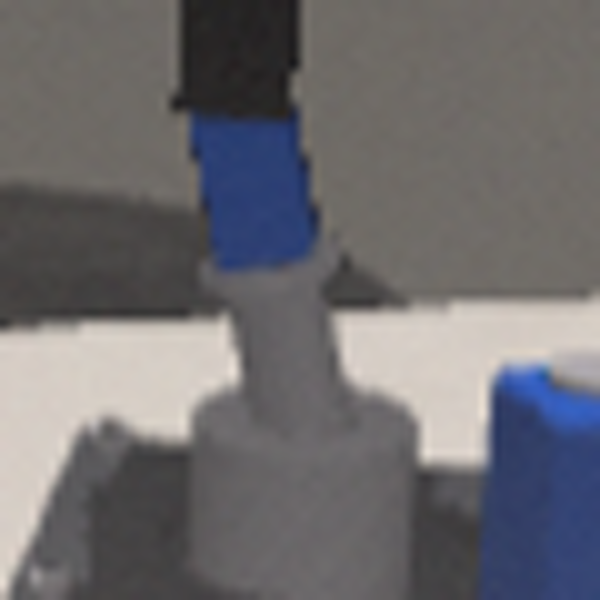

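Request:
carry_out(
  motion=[
    [[-0.001,0,-0.001],0],
    [[-0.001,0,-0.002],0],
    [[-0.001,0,-0.002],0],
  ],
)

```text
time: 9.65
position: [0.5089, 0.1736, 0.0913]
tool_rot: [2.402, -2.025, 0.0]
ft_force: [-1.6, -0.5, 0.1]
grip_width: 0.232
```

Request:
carry_out(
  motion=[
    [[0,0,-0.001],0],
    [[0,0,-0.002],0],
    [[0,0,-0.002],0],
  ],
)

```text
time: 9.95
position: [0.5087, 0.1736, 0.0892]
tool_rot: [2.401, -2.025, -0.0]
ft_force: [-0.6, -0.5, -0.9]
grip_width: 0.23
```

Request:
carry_out(
  motion=[
    [[-0.002,-0.0003,0],0],
    [[-0.004,-0.0007,0],0],
    [[-0.006,-0.001,0],0],
    [[-0.006,-0.001,0],0],
  ],
)

```text
time: 10.35
position: [0.5034, 0.1729, 0.0898]
tool_rot: [-2.401, 2.024, -0.002]
ft_force: [1.5, 1.0, -0.2]
grip_width: 0.23
```

Request:
carry_out(
  motion=[
    [[-0.002,-0.0003,0],0],
    [[-0.004,-0.0007,0],0],
    [[-0.006,-0.001,0],0],
    [[-0.006,-0.001,0],0],
  ],
)

```text
time: 10.75
position: [0.4966, 0.1717, 0.0893]
tool_rot: [2.402, -2.025, 0.0]
ft_force: [0.7, -1.2, -0.6]
grip_width: 0.23
```

Request:
carry_out(
  motion=[
    [[-0.002,-0.0003,0],0],
    [[-0.004,-0.0007,0],0],
    [[-0.005,-0.0009,0],0],
    [[-0.005,-0.0009,0],0],
  ],
)

```text
time: 11.15
position: [0.4917, 0.1708, 0.0894]
tool_rot: [2.402, -2.025, -0.0]
ft_force: [1.7, -0.8, -1.1]
grip_width: 0.229
```

Run:
```python
from h import *
s=get_state();print(s["position"],s["ft_force"],s["torque"])
S,Ks,Ts=grab("side")
cv2.imwrite("pics/c8.png",crop(S,364,222,60,60,10))
```

```text
[0.49169849 0.17084765 0.0893634 ] [ 1.65928977 -0.77906169 -1.08022723] [-0.05682981 -0.31737732 -0.04996761]
```

View pics/c8.png

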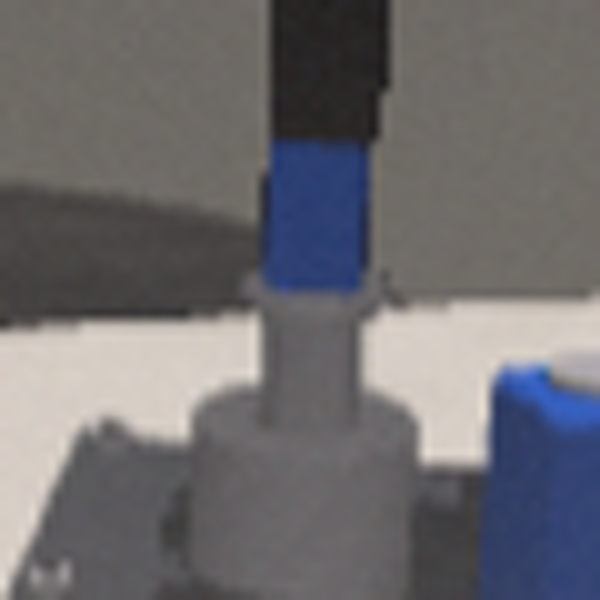

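Request:
carry_out(
  motion=[
    [[0.001,0.0002,0],0],
    [[0.0025,0.0004,0],0],
    [[0.0025,0.0004,-0.001],0],
    [[0.0025,0.0004,-0.002],0],
    [[0.0025,0.0004,-0.002],0],
  ],
)

```text
time: 11.7
position: [0.4941, 0.1713, 0.087]
tool_rot: [2.401, -2.024, -0.001]
ft_force: [-0.2, 0.2, -1.0]
grip_width: 0.228
```

Request:
carry_out(
  motion=[
    [[0,0,-0.001],0],
    [[0,0,-0.002],0],
    [[0,0,-0.002],0],
  ],
)

```text
time: 12.0
position: [0.4942, 0.1712, 0.0852]
tool_rot: [2.402, -2.025, -0.0]
ft_force: [-0.5, 0.2, -0.2]
grip_width: 0.227
```

Request:
carry_out(
  motion=[
    [[0,0,-0.001],0],
    [[0,0,-0.002],0],
    [[0,0,-0.002],0],
  ],
)

```text
time: 12.3
position: [0.4943, 0.1712, 0.0832]
tool_rot: [2.401, -2.025, -0.0]
ft_force: [0.4, -0.1, -0.3]
grip_width: 0.229
```

Request:
carry_out(
  motion=[
    [[0,0,-0.0015],0],
    [[0,0,-0.003],0],
    [[0,0,-0.0045],0],
    [[0,0,-0.005],0],
    [[0,0,-0.005],0],
  ],
)

```text
time: 12.8
position: [0.4942, 0.1712, 0.0781]
tool_rot: [2.401, -2.025, -0.0]
ft_force: [-1.7, -0.4, -0.5]
grip_width: 0.23
```

Request:
carry_out(
  motion=[
    [[0,0,-0.0015],0],
    [[0,0,-0.003],0],
    [[0,0,-0.0045],0],
    [[0,0,-0.005],0],
    [[0,0,-0.005],0],
  ],
)

```text
time: 13.3
position: [0.4943, 0.1712, 0.0732]
tool_rot: [2.402, -2.025, -0.0]
ft_force: [-0.7, -0.8, -1.1]
grip_width: 0.228
```

Request:
carry_out(
  motion=[
    [[-0.0005,0,-0.0015],0],
    [[-0.001,0,-0.003],0],
    [[-0.001,0,-0.0045],0],
    [[-0.001,0,-0.005],0],
    [[-0.001,0,-0.005],0],
  ],
)

```text
time: 13.8
position: [0.4936, 0.1713, 0.0683]
tool_rot: [-2.402, 2.025, -0.0]
ft_force: [-0.1, 0.0, -1.5]
grip_width: 0.228
```

Request:
carry_out(
  motion=[
    [[0,0,-0.0007],0],
    [[0,0,-0.0015],0],
    [[0,0,-0.0015],0],
  ],
)

```text
time: 14.1
position: [0.4935, 0.1713, 0.0668]
tool_rot: [-2.402, 2.025, -0.0]
ft_force: [-0.2, 0.1, -1.0]
grip_width: 0.226
```

Request:
carry_out(
  motion=[
    [[0,0,-0.0005],0],
    [[0,0,-0.001],0],
    [[0,0,-0.001],0],
  ],
)

```text
time: 14.4
position: [0.4935, 0.1713, 0.0658]
tool_rot: [2.402, -2.025, 0.0]
ft_force: [0.1, -0.9, -0.7]
grip_width: 0.229
```

Request:
carry_out(
  motion=[
    [[0,0,-0.0005],0],
    [[0,0,-0.001],0],
    [[0,0,-0.001],0],
  ],
)

```text
time: 14.7
position: [0.4936, 0.1713, 0.0653]
tool_rot: [-2.402, 2.025, -0.0]
ft_force: [-1.5, -0.5, 3.6]
grip_width: 0.227
```

Request:
carry_out(
  motion=[
    [[0,0,-0.0005],0],
    [[0,0,-0.001],0],
    [[0,0,-0.001],0],
  ],
)

```text
time: 15.0
position: [0.4937, 0.1714, 0.0651]
tool_rot: [2.402, -2.025, 0.001]
ft_force: [-4.9, -2.6, 9.4]
grip_width: 0.227
```

Request:
carry_out(
  motion=[
    [[0,0,0.0008],0],
    [[-0.001,0,0.0012],0],
    [[-0.001,0,0.0012],0],
  ],
)

```text
time: 15.3
position: [0.4929, 0.1714, 0.0652]
tool_rot: [-2.401, 2.024, -0.001]
ft_force: [-0.1, -1.3, 1.0]
grip_width: 0.228
```

Run:
```python
from h import *
s=get_state();print(s["position"],s["ft_force"],s["torque"])
S,Ks,Ts=grab("side")
cv2.imwrite("pics/c9.png",crop(S,364,222,60,60,10))
```

```text
[0.49287155 0.17138275 0.06516352] [-0.12605999 -1.27736991  1.04511455] [-0.08191741 -0.04398603 -0.02254999]
```

View pics/c9.png

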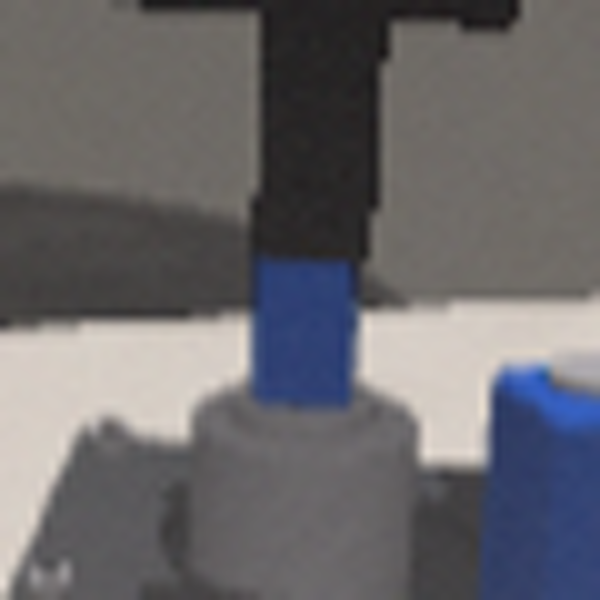

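Request:
carry_out(
  motion=[
    [[0,0,0],0],
    [[0,0,0],0],
    [[0,0,0],0],
    [[0,0,0],0],
    [[0,0,0],0],
    [[0,0,0],0],
    [[0,0,0],0],
    [[0,0,0],0],
    [[0,0,0.03],0],
    [[0,0,0.07],0],
    [[0,0,0.11],0],
    [[0,0,0.13],0],
    [[0,0,0.13],0],
  ],
  grip=-1,
)

```text
time: 16.65
position: [0.4946, 0.1722, 0.1988]
tool_rot: [-2.398, 2.022, -0.007]
ft_force: [-0.3, 0.2, -0.2]
grip_width: 0.997
```

Run:
```python
from h import *
s=get_state();print(s["position"],s["ft_force"],s["grip_width"])
S,Ks,Ts=grab("side")
cv2.imwrite("pics/c10.png",crop(S,364,222,80,80,7))
```

```text
[0.49461615 0.17216165 0.19879808] [-0.25328872  0.22850199 -0.15784467] 0.9973307321301041
```

View pics/c10.png

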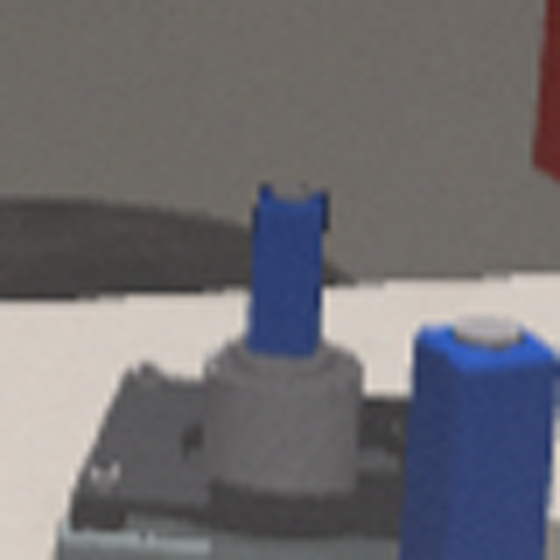

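```bash
python3 -c "
from bench import ticket
print(ticket.close_job())"
```

```text
the job is handed in; nothing more can be done
None
```

The smaller gauge is fully home in the barrel with its collar on the face. It is released and the job is handed in, with the last move ending at 16.65 s of the 45 s allowed.

**What I did**
- **Leaning:** I took the gauge from its stand by the handle. I leaned it about 0.25 rad by drawing it against the stand's hole, because the moves cannot tilt the tool.
- **Entry:** I entered the edge of the nose about 4–6 mm deep, as worked out from the tool height, then straightened it inside the bore.
- **Sliding home:** I lowered it in small steps until the collar touched. The highest vertical force I read was about 9.4 N, against the limit of 25 N; forces were only read at the end of each move.

**Last checks**
- The final picture shows the gauge upright with its collar on the barrel. The gripper is open and about 130 mm clear.
- At contact the tool stood at 65 mm, which is the height expected with the gauge fully home.

**Not confirmed**
- In the pictures the fingertips looked about 20 mm higher on the handle than the stated tool point would put them. The grip held anyway.
- Sideways readings while feeling for the bore were mostly within the sensor's noise of about 1 N, so I centred the gauge mainly from the pictures.
- I did not re-measure the other things on the bench. The planned path stayed clear of them.

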